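# Clamp a glued parcel in the bench press with its removable crank

## Robot

A 6-joint arm with a two-finger parallel gripper is mounted at the origin on a cart in front of the work surface, level with it; the furniture and walls round the work are solid. World frame = base frame: x ahead of the robot, y to its left, z up, the work surface at z = 0. Lengths are in m, angles in rad, forces in N, time in s.
With the tool pointing down it reaches from about 0.275 to 0.875 m from the base axis. Payload 12.5 kg.
Tool frame: the origin (TCP) lies on the centre line of the jaws, within the pads' length; the fingertips stand 14 mm ahead of it and the grasp point (between the pads) lies 5 mm behind it (arm.tip_extent is the distance from the TCP to the fingertips, in m); z points along the fingers, y is the line along which they close (so a half turn about z gives the same grasp; the last joint's range is limited). The gripper opens to 85 mm and grips with 20 to 120 N. Pads are 22 mm wide; open, the fingers measure 114 mm over their backs; the gripper's body (76 mm by 85 mm) begins 54 mm behind the grasp point. The pads swing forward as they close: fully open they stand 13 mm farther back than shut.
Start: joints at [-0.085, 0.351, 1.652, -0, 1.139, -0.085], TCP at [0.55, 0, 0.245] pointing down, gripper open.
Joint ranges: [-2.75, 2.75], [-0.79, 2.1], [0.01, 2.65], [-1.57, 4.71], [0.07, 3.14], [-2.87, 2.87]. Speed limits (rad/s): [2.22, 2.22, 2.79, 3.14, 3.14, 3.14].

## Interface

Orientations are given as a unit quaternion [w, x, y, z].
In Python, from cell import arm gives the robot as it stands. The module is installed in compiled form; this text tells all that it offers.
- The arm moves only by the shell command python3 -m inch 'ROWS' [FORCE]. ROWS is a JSON object whose one key "plan" holds a list of rows, each a list of 7 numbers: the turn, a rotation vector about the tool's x, y, z in degrees, then the shift along the tool's x, y, z in m, then the opening, from 0 (shut) to 1 (fully open). A call has 1 to 20 rows; each row shifts and turns the commanded pose from where the row before left it, along the tool's axes as they then stand; what a row does not reach is not made up. A row lasts 1/8 s, in which the tool goes at most 62.5 mm and 10.7 degrees, less where a joint would pass 70% of its speed; a pose out of reach is approached as far as the arm can. A call is refused whole if a number of a shift passes 0.0625 or a number of a turn 10.7, either way. A call with a gripper value outside its range is refused whole. The fingers move at their own pace and stop on an object; FORCE is the grip in N (left out, the last holds). Time passes only in rows, so rows that do not move let the fingers close. It gives the time, the measured TCP pose, the force, the opening and the grip force at its end, in the units of the state.
- arm.observe(): the state, without advancing time (a new reading comes with each control period).
- arm.grab_frame(name): name is "scene" or "side" or "wrist"; returns the picture (400x640x3 uint8, red, green, blue); there is no depth.
- arm.get_calibration(name): a dict with "vfov" (degrees; the focal length in pixels is half the picture's height over the tangent of half this angle, whatever the lens; pixels are square), "cx", "cy" (the principal point, pixels), "pose" (4x4, takes a point from camera to world coordinates). Camera axes: x right, y down, z forward; pixel columns grow to the right and rows downward; lengths in m; the calibration is good to about 2 mm. A picture is of the moment at which its call begins: read the wrist's pose just before it. get_calibration takes no time and is no camera call; for the wrist camera it gives the pose at the moment of the call.
- arm.finish_job(): hands the job in; it is judged then, once.
Trained networks look in the newest picture that a camera, given by its name, has taken for a name from the list of things; names that differ only in an ending like _2 or _b are one class to them, and where a whole thing is asked for, a point or a joint stands for the part that bears it (a point fixed in the world has none). Each returns a list of dicts, best first, with "conf" (0 to 1); they miss things now and then, are a little off and sometimes report something else, mostly with a low value. They report only what shows in the picture. A call takes as long as a camera call. They do not tell look-alikes from the thing itself.
- arm.search_frame(camera, thing): "rect" ([left, top, width, height] in pixels, round what is visible of it).
- arm.silhouettes(camera, thing): "region" (400x640 bool, what is visible of it) and "rect" ([left, top, width, height] in pixels, round what is visible of it).
- arm.place_of(camera, thing): "xy" ([column, row] in pixels: a listed point, or the origin of a listed thing).
The state is a dict: "clock": time; "q": joint angles; "qvel": joint speeds; "joint_torque": joint torques, N m; "position": TCP position; "ee_rot": TCP orientation; "force": force on the tool from outside, world axes, zero at the start; "wrist_torque": the same for the moment, N m; "gripper_width": opening from 0.0 (shut) to 1.0 (fully open); "gripper_force": force on a finger pad.
Only numpy, scipy, OpenCV 4.12 (cv2) and the standard library are available. Lean on these libraries where they do the work, as an engineer would, in place of code of your own. Each camera call takes 0.05 s, during which the arm holds its last target. There are 200 camera calls.

## Task

The parcel in the gluing press has just been glued and must be held while it sets. Take the crank out of the tray, fit its square socket fully home on the square end of the press screw and wind the platen down until it grips the parcel firmly, stopping well before the carton is crushed. Then lift the crank off, so that nobody at the counter can loosen the press, and lay it gently back in the tray without dropping it; leave the parcel clamped and the other things on the counter where they are.

Things in the scene. Friction and masses are not known exactly. Their poses are not given: they have to be found in the camera images.
- press: Grey steel press fixed on the counter: base 150 x 168 mm, two 16 mm columns at y = +66 and -66 mm of its frame, joined by a 40 mm wide grey crossbeam on top (beam top at 140 mm, brass screw nut to 148, column bolts to 154 above the counter). Origin: centre of the underside, on the screw's axis; z up. Its plywood bed lies 26 mm above the counter.
- platen: Dark steel plate 104 x 96 mm under the crossbeam, faced below with worn rubber 4.5 to 7.5 mm thick (it differs). Origin: on the screw's axis, 6 mm below the steel plate's underside; z up. The origin starts 11 to 15 mm above the parcel and sinks 8 mm per full turn of the screw clockwise seen from above. The screw turns stiffly and stays where it is left.
- parcel: Small brown taped carton, 85 x 111 x 42 mm, lying on the press's bed under the platen; origin: centre of its underside.
- shaft_shoulder (a point): Centre of the top of the screw's round flange (32 mm wide), above the crossbeam. From it the 14 mm square shaft end stands 26 mm up, its last 6 mm tapered to 8.4 mm. z up along the screw; x and y are square to the shaft's flats. The point turns and sinks with the screw.
- crank: Loose steel crank, 0.26 kg, lying knob up: square hub 30 x 30 mm, 44 mm high, with a 15.5 mm square hole right through, and an arm 16 mm wide, 9 mm thick, flush with the hub's underside. Origin: centre of the hub's underside; z up along the hole, x along the arm to the knob; hub and hole are square to x and y. Fully home, its underside rests on the flange; it has about 5 degrees of play.
- grip_mid (a point): Middle of the crank's black revolving knob (22 mm thick, 11 to 54 mm above the crank's underside); it is 60 mm from the hub's axis along the crank's x, 36 mm above its underside. Turning freely takes about 8 N at the knob along its circle, 11 to 14 N when the parcel is firmly gripped; at about 16.5 N it is crushed. A reading at rest after a turn is some 3 to 5 N lower.
- tray: Open dark steel tray fixed on the counter, 150 x 150 x 14 mm, walls and floor 4 mm thick; origin: centre of its underside, z up, x and y along its sides.
- next_parcel: Another brown carton, 90 x 121 x 40 mm, loose on the counter; not part of the job. Origin: centre of its underside.
- letters: Banded bundle of letters, 112 x 191 x 37 mm, loose on the counter; not part of the job. Origin: centre of its underside.
Not all that is in view belongs to the job. What is shaped like the crank but blue is not meant. There is more than one size of the tray; the one meant has the size given above.

How it is judged:
By the outcome, as a careful person would: the job done as asked, in the order asked, and still so for the second after the job is handed in, with the robot touching nothing.
It also fails if it takes over 72 s, if anything falls off the work surface, if the arm or the gripper's body presses on something with over 40 N, if the wrist force passes 120 N, or if a joint passes its speed limit or range.

## Working session

There is one attempt and no reset: what is moved stays moved. The work goes in short steps, Python scripts to look and compute and a shell command to move; the robot and the scene stay as the last step left them, time stands still between calls to the robot, and variables do not carry over. Pictures are saved under pics/ and viewed, at most 10 in all, crops included, and the job is handed in when it is done.

```bash
mkdir -p pics; cat > h.py <<'E'
import numpy as np, cv2, json
from cell import arm
from scipy.spatial.transform import Rotation as R
def ray(cal,uv):
    f=200/np.tan(np.radians(cal['vfov'])/2); P=np.array(cal['pose'])
    d=P[:3,:3]@np.array([(uv[0]-cal['cx'])/f,(uv[1]-cal['cy'])/f,1]); return P[:3,3],d
def onz(cal,uv,z):
    o,d=ray(cal,uv); return o+d*(z-o[2])/d[2]
def proj(cal,p):
    f=200/np.tan(np.radians(cal['vfov'])/2); P=np.array(cal['pose'])
    c=P[:3,:3].T@(np.array(p)-P[:3,3]); return np.array([cal['cx']+f*c[0]/c[2],cal['cy']+f*c[1]/c[2]])
def tri(rs):
    A=0;b=0
    for o,d in rs:
        d=d/np.linalg.norm(d);M=np.eye(3)-np.outer(d,d);A=A+M;b=b+M@o
    return np.linalg.solve(A,b)
def save(im,n): cv2.imwrite('pics/'+n,im[:,:,::-1])
E
python3 - <<'E'
from h import *
s=arm.observe();print({k:np.round(v,3).tolist() for k,v in s.items()}, arm.tip_extent)
for c in ['scene','side','wrist']:
    cal=arm.get_calibration(c);im=arm.grab_frame(c);save(im,c+'0.png')
    print(c,cal['vfov'],cal['cx'],cal['cy'],np.round(cal['pose'],3).tolist())
    for t in ['crank','grip_mid','shaft_shoulder','tray','press','platen','parcel']:
        print(t,[(np.round(d['xy'],1).tolist(),round(d['conf'],2)) for d in arm.place_of(c,t)][:4])
E
```

```text
{'clock': 0.0, 'q': [-0.085, 0.351, 1.652, -0.0, 1.139, -0.085], 'qvel': [-0.0, -0.002, 0.001, 0.002, 0.002, 0.001], 'joint_torque': [0.001, -50.611, -29.141, 0.0, 0.005, 0.0], 'position': [0.55, 0.0, 0.245], 'ee_rot': [-0.0, 0.707, 0.707, -0.0], 'force': [-0.263, -0.153, -0.134], 'wrist_torque': [-0.007, -0.0, -0.018], 'gripper_force': 0.0, 'gripper_width': 1.001} 0.014
scene 45.93132574959708 317.273483487238 196.2299922341498 [[0.783, -0.322, 0.531, -0.289], [-0.621, -0.385, 0.682, -0.982], [-0.015, -0.865, -0.502, 0.88], [0.0, 0.0, 0.0, 1.0]]
crank [([305.1, 293.6], 0.91), ([353.9, 265.0], 0.6)]
grip_mid [([326.4, 277.3], 0.96), ([373.2, 260.7], 0.91)]
shaft_shoulder [([306.4, 172.7], 0.51)]
tray [([363.8, 268.5], 0.71), ([244.2, 213.8], 0.6), ([303.5, 213.5], 0.22)]
press [([308.3, 219.2], 0.67)]
platen [([303.1, 198.9], 0.89)]
parcel []
side 47.294191175374394 322.80250229419676 199.97406628269266 [[-0.999, 0.036, -0.01, 0.486], [0.029, 0.577, -0.816, 1.079], [-0.023, -0.816, -0.578, 0.895], [0.0, 0.0, 0.0, 1.0]]
crank [([381.0, 200.1], 0.71), ([321.2, 203.5], 0.59)]
grip_mid [([311.3, 183.7], 0.83), ([361.5, 190.8], 0.63), ([308.0, 260.1], 0.18)]
shaft_shoulder [([309.8, 213.0], 0.48)]
tray [([364.5, 305.1], 0.84), ([319.3, 202.4], 0.8)]
press [([308.6, 258.5], 0.81), ([308.5, 181.8], 0.36)]
platen [([308.1, 240.0], 0.85), ([311.5, 181.9], 0.37)]
parcel [([308.2, 258.3], 0.86)]
wrist 70.23675750096942 316.7699796889211 200.43600278743975 [[1.0, 0.001, -0.0, 0.55], [0.001, -0.958, -0.288, 0.073], [-0.0, 0.288, -0.958, 0.374], [0.0, 0.0, 0.0, 1.0]]
crank [([141.3, 290.9], 0.97), ([259.2, 298.0], 0.88), ([294.7, 75.6], 0.43)]
grip_mid [([289.9, 337.0], 0.58)]
shaft_shoulder [([262.5, 36.8], 0.8)]
tray [([273.3, 298.9], 0.97)]
press [([292.5, 76.7], 0.64)]
platen [([281.1, 59.2], 0.89)]
parcel []
```

View pics/scene0.png

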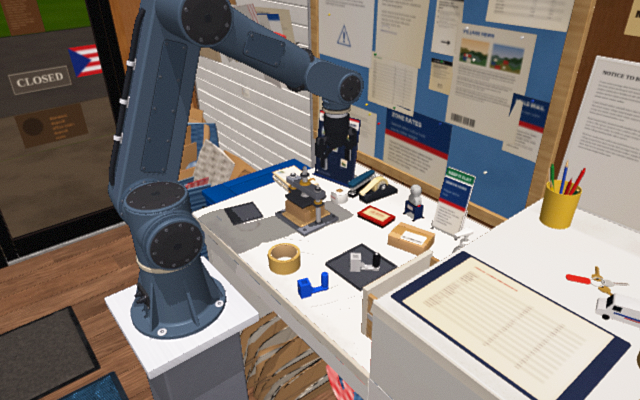

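View pics/wrist0.png

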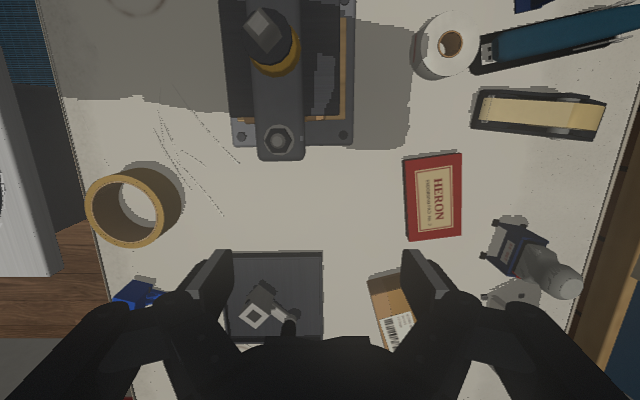

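View pics/side0.png

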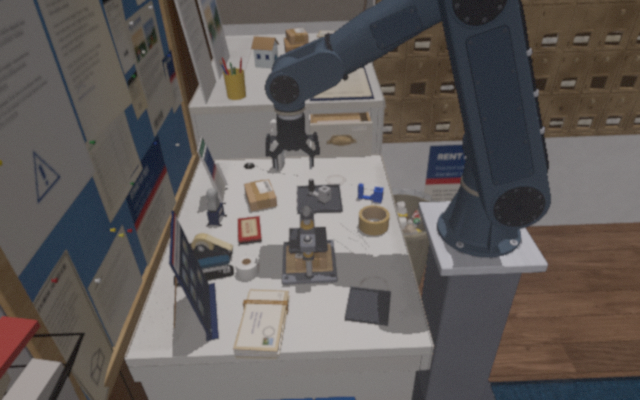

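The wrist picture shows the crank in the dark tray (hub top about 253,317; knob about 290,330) and the press at the top, with its square shaft end at about (265,28). The blue look-alike is at the left (140,291). In the side view, an empty dark tray at (368,305) is the other-sized one.

```bash
python3 - <<'E'
from h import *
C={c:arm.get_calibration(c) for c in ['scene','side','wrist']}
print('crank',onz(C['wrist'],(259.2,298),.004),onz(C['side'],(321.2,203.5),.004),onz(C['scene'],(353.9,265),.004))
print('knob',onz(C['wrist'],(289.9,337),.04),onz(C['side'],(311.3,183.7),.04),onz(C['scene'],(373.2,260.7),.04))
print('should tri',tri([ray(C['wrist'],(262.5,36.8)),ray(C['side'],(309.8,213)),ray(C['scene'],(306.4,172.7))]))
print('platen tri',tri([ray(C['wrist'],(281.1,59.2)),ray(C['side'],(308.1,240)),ray(C['scene'],(303.1,198.9))]))
print('tray',onz(C['wrist'],(273.3,298.9),0),onz(C['side'],(319.3,202.4),0),onz(C['scene'],(363.8,268.5),0))
print('press',onz(C['wrist'],(292.5,76.7),0),onz(C['side'],(308.6,258.5),0),onz(C['scene'],(308.3,219.2),0))
print(np.round([onz(C['wrist'],p,.014) for p in [(225,252),(323,250),(323,343)]],3))
E
```

```text
crank [ 0.46265576 -0.19332012  0.004     ] [ 0.47644937 -0.15976163  0.004     ] [ 0.47042447 -0.17725973  0.004     ]
knob [ 0.51141788 -0.23258254  0.04      ] [ 0.50759985 -0.22756415  0.04      ] [ 0.49497633 -0.23091911  0.04      ]
should tri [0.51575094 0.1169235  0.17656245]
platen tri [0.51515595 0.12181441 0.08148503]
tray [ 0.48325163 -0.19778603  0.        ] [ 0.4826322  -0.17206196  0.        ] [ 0.48525048 -0.20414346  0.        ]
press [0.52025025 0.11697673 0.        ] [ 5.19693911e-01  1.03179279e-01 -1.11022302e-16] [0.52175022 0.11107122 0.        ]
[[ 0.421 -0.111  0.014]
 [ 0.559 -0.108  0.014]
 [ 0.56  -0.268  0.014]]
```

```bash
python3 -m inch '{"plan":[[0,0,0,0.05,-0.018,-0.02,1],[0,0,0,0.05,-0.018,-0.02,1],[0,0,0,0,0,0,1],[0,0,0,0,0,0,1]]}'
cat > look.py <<'E'
from h import *
import sys
n=sys.argv[1]; cal=arm.get_calibration('wrist'); im=arm.grab_frame('wrist'); save(im,n+'.png'); json.dump({k:np.array(v).tolist() for k,v in cal.items()},open(n+'.json','w'))
for t in sys.argv[2:]:
    print(t,[(np.round(d['xy'],1).tolist(),round(d['conf'],2)) for d in arm.place_of('wrist',t)][:3])
    for d in arm.silhouettes('wrist',t)[:2]:
        m=d['region'].astype(np.uint8); print(' sil',round(d['conf'],2),d['rect'],cv2.minAreaRect(cv2.findNonZero(m)))
E
python3 look.py w1 shaft_shoulder press platen
python3 - <<'E'
import cv2
im=cv2.imread('pics/w1.png');cv2.imwrite('pics/w1.png',im)
E
```

```text
clock: 1.7
position: [0.514, 0.0998, 0.2851]
ee_rot: [0.0, 0.707, 0.707, -0.0]
force: [-0.7, 0.3, -0.3]
gripper_width: 0.999
gripper_force: 0.0
shaft_shoulder [([319.4, 180.3], 0.83)]
 sil 0.81 [301.0, 162.4, 35.2, 35.2] ((321.6999816894531, 178.39999389648438), (34.435447692871094, 33.98823165893555), 63.43495178222656)
 sil 0.5 [252.3, 295.4, 93.2, 48.9] ((298.0229187011719, 318.75689697265625), (48.15970993041992, 91.23084259033203), 88.26429748535156)
press [([325.1, 151.5], 0.84), ([299.5, 332.3], 0.34)]
 sil 0.81 [266.1, 79.7, 110.5, 170.3] ((319.5, 163.5), (169.0, 113.0), 90.0)
platen [([318.7, 158.9], 0.6)]
 sil 0.95 [271.3, 118.7, 98.1, 80.4] ((320.5091247558594, 161.5643768310547), (84.2309799194336, 94.31031799316406), 89.0759506225586)
```

```bash
python3 -m inch '{"plan":[[0,0,0,-0.06,-0.007,0.01,1],[0,0,0,-0.06,-0.007,0.01,1],[0,0,0,-0.06,-0.007,0.01,1],[0,0,0,-0.06,-0.006,0.01,1],[0,0,0,-0.02,0,0.01,1],[0,0,0,0,0,0,1],[0,0,0,0,0,0,1]]}'
python3 look.py w2 crank grip_mid tray
python3 - <<'E'
import cv2
a=cv2.imread('pics/w1.png');b=cv2.imread('pics/w2.png')
cv2.imwrite('pics/c12.png',cv2.resize(cv2.vconcat([a[:300,100:],b[:300,100:]]),(540,600)))
E
```

```text
clock: 2.92
position: [0.4872, -0.159, 0.2354]
ee_rot: [-0.0, 0.707, 0.707, 0.0]
force: [0.6, 0.4, -0.2]
gripper_width: 0.999
gripper_force: 0.0
crank [([166.2, 190.0], 0.95), ([294.5, 198.1], 0.68)]
 sil 0.95 [280.8, 182.5, 61.5, 65.4] ((313.7500305175781, 218.75001525878906), (77.07463073730469, 32.526912689208984), 45.0)
 sil 0.91 [129.8, 175.3, 83.8, 49.8] ((171.55148315429688, 199.45529174804688), (85.33341217041016, 37.57090377807617), 15.350136756896973)
grip_mid [([199.9, 211.8], 0.86), ([334.0, 236.7], 0.78), ([298.1, 198.6], 0.39)]
 sil 0.9 [281.4, 182.7, 63.8, 70.1] ((314.8495788574219, 217.74337768554688), (75.06952667236328, 32.54894256591797), 41.18592834472656)
 sil 0.59 [129.0, 179.8, 86.4, 45.2] ((172.06137084960938, 199.8434600830078), (85.08561706542969, 36.28487014770508), 15.068489074707031)
tray [([316.1, 198.2], 0.7)]
 sil 0.9 [249.2, 142.1, 127.4, 112.0] ((312.7032775878906, 198.1360626220703), (113.25296783447266, 124.02970886230469), 89.20427703857422)
```

View pics/c12.png

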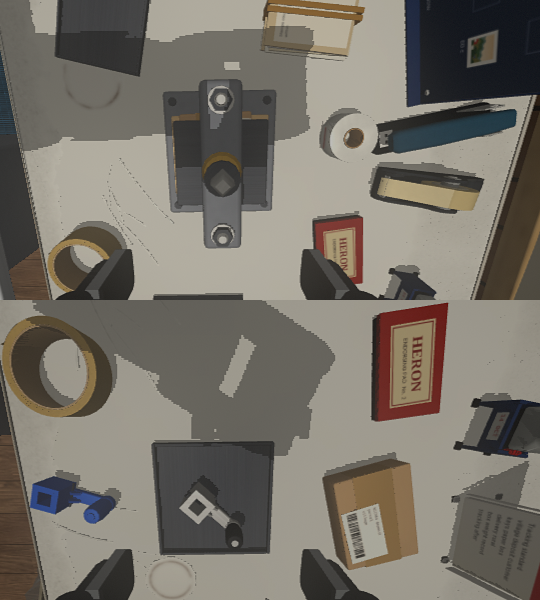

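Top half: press with the diamond-oriented shaft end at about full-frame (321,182). Bottom half: crank hub hole at about (297,207), knob at (335,237), inside the tray (249–376, 142–254). I'll enlarge both for the yaw angles.

```bash
python3 - <<'E'
import cv2,numpy as np
from h import *
a=cv2.imread('pics/w1.png')[145:215,280:360];b=cv2.imread('pics/w2.png')[175:255,265:355]
a=cv2.convertScaleAbs(a,alpha=2.5)
A=cv2.resize(a,(400,350),interpolation=cv2.INTER_CUBIC);B=cv2.resize(b,(396,352),interpolation=cv2.INTER_CUBIC)[:350]
cv2.imwrite('pics/c3.png',cv2.hconcat([A,B]))
c1=json.load(open('w1.json'));c2=json.load(open('w2.json'))
print('should',onz(c1,(319.4,180.3),.176),'crank',onz(c2,(294.5,198.1),.004),'knob',onz(c2,(334,236.7),.04))
print('tray corners',np.round([onz(c2,p,.014) for p in [(250,142),(376,142),(373,253),(252,253)]],4).tolist())
E
```

```text
should [0.5160756  0.11880432 0.176     ] crank [ 0.45773054 -0.19159057  0.004     ] knob [ 0.50852117 -0.23080467  0.04      ]
tray corners [[0.4061, -0.1179, 0.014], [0.5588, -0.1177, 0.014], [0.5638, -0.2664, 0.014], [0.399, -0.2667, 0.014]]
```

View pics/c3.png

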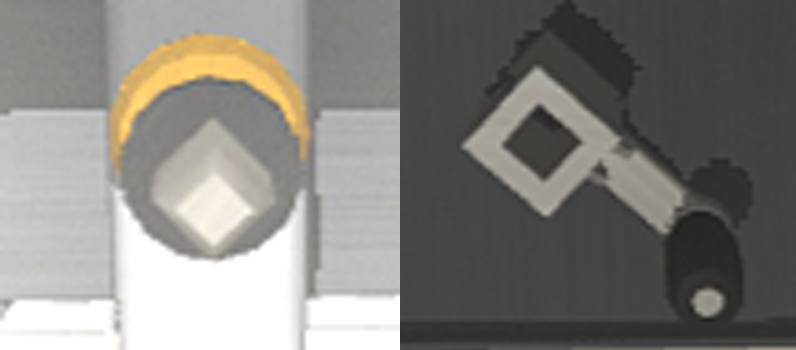

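```bash
python3 - <<'E'
from h import *
c1=json.load(open('w1.json'));c2=json.load(open('w2.json'))
def sq(c,P,z,n):
    W=np.array([onz(c,p,z)[:2] for p in P]); e=np.roll(W,-1,0)-W
    print(n,'centre',W.mean(0).round(4),'sides',np.linalg.norm(e,axis=1).round(4),'ang',np.degrees(np.arctan2(e[:,1],e[:,0])).round(1))
P=[(265+x/4.4,175+y/4.4) for x,y in [(140,65),(60,145),(147,217),(222,142)]]
sq(c2,P,.048,'hub')
H=[(265+x/4.4,175+y/4.4) for x,y in [(140,103),(100,147),(147,182),(186,138)]]
sq(c2,H,.048,'hole')
P=[(280+x/5,145+y/5) for x,y in [(213,172),(172,207),(213,247),(254,208)]]
for z in (.195,.2,.205): sq(c1,P,z,'tip%.3f'%z)
print('knobtop',onz(c2,(265+307/4.4,175+302/4.4),.058))
print('flange', [onz(c1,(280+x/5,145+y/5),.174).round(4).tolist() for x,y in [(120,185),(302,185),(213,78),(213,260)]])
E
```

```text
hub centre [ 0.4644 -0.1902] sides [0.0309 0.0307 0.0295 0.0301] ang [-134.6  -42.    46.5  135.4]
hole centre [ 0.4646 -0.1901] sides [0.0164 0.0158 0.0163 0.0154] ang [-131.7  -38.7   49.6  141.2]
tip0.195 centre [0.5185 0.1179] sides [0.0086 0.0093 0.0091 0.0088] ang [-138.7  -45.1   44.9  138.3]
tip0.200 centre [0.5183 0.1191] sides [0.0084 0.0091 0.0089 0.0086] ang [-138.7  -45.1   44.9  138.3]
tip0.205 centre [0.5182 0.1204] sides [0.0082 0.0088 0.0087 0.0084] ang [-138.7  -45.1   44.9  138.3]
knobtop [ 0.50840627 -0.23166394  0.058     ]
flange [[0.5028, 0.1168, 0.174], [0.5343, 0.1169, 0.174], [0.5187, 0.1354, 0.174], [0.519, 0.1034, 0.174]]
```

Shaft is at 45° (mod 90), centre (0.5185, 0.119), shoulder z ≈ 0.174. Crank hub is at (0.4645, -0.190), with the arm at -43.5°.

```bash
python3 -m inch '{"plan":[[0,0,0,-0.031,-0.0227,0.02,1],[0,0,-9.3,0,0,0.02,1],[0,0,-9.3,0,0,0.03,1],[0,0,-9.3,0,0,0.03,1],[0,0,-9.3,0,0,0.03,1],[0,0,-9.3,0,0,0.03,1],[0,0,0,0,0,0.02,1],[0,0,0,0,0,0.015,1],[0,0,0,0,0,0.0104,1],[0,0,0,0,0,0,1],[0,0,0,0,0,0,1]]}' 60
python3 -m inch '{"plan":[[0,0,0,0,0,0,0],[0,0,0,0,0,0,0],[0,0,0,0,0,0,0],[0,0,0,0,0,0,0],[0,0,0,0,0,0,0],[0,0,0,0,0,0,0]]}' 60
```

```text
clock: 4.65
position: [0.4646, -0.1911, 0.0304]
ee_rot: [0.0, 0.371, 0.929, -0.0]
force: [0.1, 0.1, 0.8]
gripper_width: 0.997
gripper_force: 0.0
clock: 5.4
position: [0.4645, -0.191, 0.0303]
ee_rot: [0.0, 0.371, 0.929, 0.0]
force: [-1.1, 1.7, 5.4]
gripper_width: 0.342
gripper_force: 59.5
```

```bash
python3 -m inch '{"plan":[[0,0,0,0,0,-0.015,0],[0,0,0,0,0,-0.04,0],[0,0,0,0,0,-0.055,0],[0,0,0,0,0,-0.055,0],[0,0,0,0,0,-0.05,0],[0,0,0.5,0.029,0.0437,0,0],[0,0,0.5,0.029,0.0437,0,0],[0,0,0.5,0.029,0.0437,0,0],[0,0,0,0.029,0.0437,0,0],[0,0,0,0.029,0.0437,0,0],[0,0,0,0.029,0.0437,0,0],[0,0,0,0,0,0,0],[0,0,0,0,0,0,0]]}' 
python3 look.py w3 crank grip_mid shaft_shoulder
python3 - <<'E'
from h import *
im=arm.grab_frame('side');save(im,'s3.png')
a=cv2.imread('pics/w3.png');b=im[:,:,::-1][130:290,230:390]
cv2.imwrite('pics/c4.png',cv2.hconcat([cv2.resize(a[150:400,180:480],(420,350)),cv2.resize(b,(350,350))]))
E
```

```text
clock: 7.02
position: [0.5235, 0.1177, 0.2452]
ee_rot: [-0.0, 0.382, 0.924, -0.0]
force: [0.3, -0.4, -2.6]
gripper_width: 0.345
gripper_force: 59.9
crank [([317.7, 242.2], 0.86), ([44.9, 200.3], 0.66)]
 sil 0.81 [281.9, 214.4, 66.2, 127.8] ((316.0, 278.0), (124.0, 68.0), 90.0)
 sil 0.72 [2.9, 188.7, 75.3, 73.9] ((35.08725357055664, 223.3389129638672), (78.48240661621094, 53.659690856933594), 55.00798034667969)
grip_mid [([45.4, 250.5], 0.74)]
 sil 0.83 [282.8, 218.4, 71.1, 124.3] ((316.0, 278.5), (123.0, 68.0), 90.0)
 sil 0.83 [0.5, 190.5, 75.6, 72.1] ((35.13160705566406, 223.7657012939453), (77.103271484375, 53.94824981689453), 55.885528564453125)
shaft_shoulder [([312.6, 212.1], 0.93)]
 sil 0.59 [291.4, 190.4, 46.8, 28.7] ((314.5, 203.0), (28.0, 43.0), 90.0)
```

View pics/c4.png

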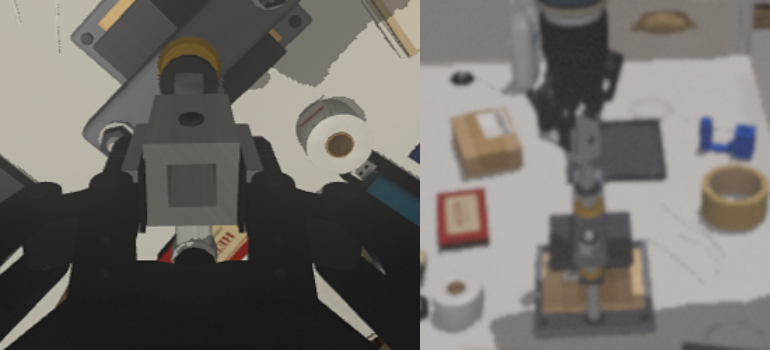

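Hub is held squarely; its hole appears at wrist pixel (317,283), and the shaft's flats look parallel to the hub's.

```bash
python3 - <<'E'
from h import *
c=json.load(open('w3.json'))
im=cv2.imread('pics/w3.png',0)
s=arm.observe();p=s['position'];Rm=R.from_quat(np.roll(s['ee_rot'],-1)).as_matrix()
for z in(.259,.263):
    P=[(180+x/1.4,150+y/1.4) for x,y in[(168,165),(216,165),(216,207),(168,207)]]
    W=np.array([onz(c,q,z) for q in P]); h=W.mean(0); print(z,h.round(4),np.linalg.norm(np.roll(W,-1,0)-W,axis=1).round(4),'hub rel TCP tool',(Rm.T@(h-p)).round(4),'need world',(np.array([.5185,.119,0])-h)[:2].round(4),'tool',(Rm.T@(np.array([.5185,.119,h[2]])-h)).round(4))
print('shaft shoulder now est',onz(c,(312.6,212.1),.174))
print('proj tip corner centre',proj(c,(.5185,.119,.174)),proj(c,(.5185,.119,.194)))
E
```

```text
0.259 [0.5244 0.1163 0.259 ] [0.0156 0.0159 0.0161 0.0159] hub rel TCP tool [-0.0012 -0.0006 -0.0141] need world [-0.0059  0.0027] tool [ 0.0061 -0.0023  0.    ]
0.263 [0.5226 0.1181 0.263 ] [0.015  0.0153 0.0156 0.0153] hub rel TCP tool [ 0.0014 -0.0006 -0.0181] need world [-0.0041  0.0009] tool [ 0.0035 -0.0023  0.    ]
shaft shoulder now est [0.51823398 0.11767279 0.174     ]
proj tip corner centre [314.11356671 211.14668156] [313.81020036 220.74155458]
```

```bash
python3 -m inch '{"plan":[[0,0,0,0.0038,-0.0025,0,0],[0,0,0,0,0,0.012,0],[0,0,0,0,0,0.006,0],[0,0,0,0,0,0.004,0],[0,0,0,0,0,0.004,0],[0,0,0,0,0,0,0]]}' 40
```

```text
clock: 8.18
position: [0.5195, 0.1189, 0.2186]
ee_rot: [-0.0, 0.383, 0.924, -0.0]
force: [0.2, -0.0, -2.8]
gripper_width: 0.339
gripper_force: 60.0
```

```bash
python3 -m inch '{"plan":[[0,0,0,0,0,0.003,0],[0,0,0,0,0,0.003,0],[0,0,0,0,0,0.003,0],[0,0,0,0,0,0,0]]}' 30; python3 -m inch '{"plan":[[0,0,0,0,0,0.003,0],[0,0,0,0,0,0.002,0],[0,0,0,0,0,0,0]]}'
```

```text
clock: 8.68
position: [0.5194, 0.1189, 0.2096]
ee_rot: [-0.0, 0.383, 0.924, -0.0]
force: [0.9, 0.8, -2.7]
gripper_width: 0.341
gripper_force: 60.0
clock: 9.05
position: [0.5194, 0.1189, 0.2047]
ee_rot: [-0.0, 0.383, 0.924, -0.0]
force: [-1.0, 0.4, -2.2]
gripper_width: 0.34
gripper_force: 60.0
```

```bash
python3 -m inch '{"plan":[[0,0,0,0,0,0.002,0],[0,0,0,0,0,0.0015,0],[0,0,0,0,0,0,0]]}' ; python3 -m inch '{"plan":[[0,0,0,0,0,0.0015,0],[0,0,0,0,0,0,0]]}'; python3 -m inch '{"plan":[[0,0,0,0,0,0.0015,0],[0,0,0,0,0,0,0]]}'
```

```text
clock: 9.43
position: [0.5195, 0.1189, 0.2014]
ee_rot: [0.0, 0.383, 0.924, -0.0]
force: [-0.7, 0.8, -2.4]
gripper_width: 0.345
gripper_force: 60.0
clock: 9.68
position: [0.5196, 0.1189, 0.2012]
ee_rot: [0.0, 0.383, 0.924, 0.0]
force: [-5.4, -1.1, 11.8]
gripper_width: 0.345
gripper_force: 61.7
clock: 9.93
position: [0.5197, 0.1189, 0.2011]
ee_rot: [0.001, 0.383, 0.924, 0.0]
force: [-11.5, -2.0, 27.6]
gripper_width: 0.343
gripper_force: 63.7
```

```bash
python3 -m inch '{"plan":[[0,0,0,0,0,-0.0015,0.6],[0,0,0,0,0,0,1],[0,0,0,0,0,0,1],[0,0,0,0,0,0,1],[0,0,0,-0.02,0,-0.006,1],[0,0,0,-0.02,0,0,1],[0,0,0,-0.0193,0,0,1],[0,0,0,0,0,0,1],[0,0,0,0,0,0,1]]}'
python3 look.py w5 crank grip_mid shaft_shoulder
python3 - <<'E'
from h import *
save(arm.grab_frame('side'),'s5.png')
a=cv2.imread('pics/w5.png');b=cv2.imread('pics/s5.png')[130:290,230:390]
cv2.imwrite('pics/c5.png',cv2.hconcat([cv2.resize(a[100:400,170:490],(400,375)),cv2.resize(b,(375,375))]))
E
```

```text
clock: 11.05
position: [0.5613, 0.0769, 0.2056]
ee_rot: [-0.0, 0.383, 0.924, -0.0]
force: [0.1, -0.4, -0.6]
gripper_width: 0.997
gripper_force: 0.0
crank [([316.3, 136.8], 0.56)]
 sil 0.98 [279.6, 103.9, 73.9, 205.4] ((317.0, 206.5), (203.0, 76.0), 90.0)
 sil 0.66 [2.8, 153.3, 39.5, 79.1] ((21.0, 192.5), (77.0, 42.0), 90.0)
grip_mid [([2.8, 219.8], 0.93), ([322.8, 271.6], 0.6)]
 sil 0.91 [277.9, 102.9, 81.2, 209.3] ((317.0, 207.0), (204.0, 78.0), 90.0)
 sil 0.71 [1.2, 156.8, 40.3, 73.8] ((20.5, 193.0), (76.0, 41.0), 90.0)
shaft_shoulder [([316.1, 137.4], 0.55)]
 sil 0.86 [302.3, 129.4, 31.1, 29.4] ((317.5, 144.0), (28.0, 29.0), 90.0)
```

View pics/c5.png

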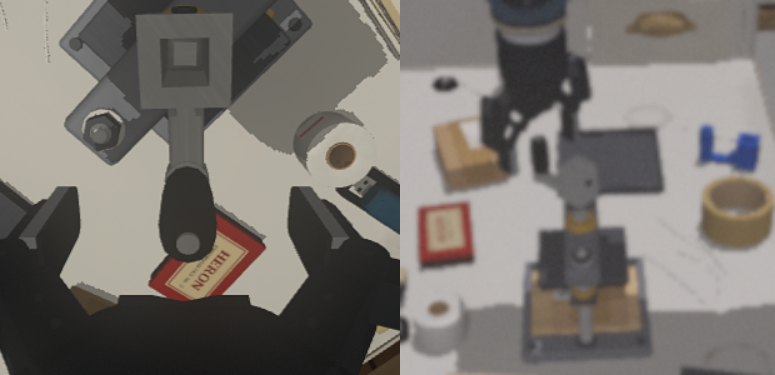

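The crank is home on the shaft (the shaft tip shows inside the hole) and the knob stands between the open fingers.

```bash
python3 -m inch '{"plan":[[0,0,0,0,0,0,0],[0,0,0,0,0,0,0],[0,0,0,0,0,0,0],[0,0,0,0,0,0,0],[0,0,0,0,0,0,0],[0,0,0,0,0,0,0],[0,0,0,0,0,0,0]]}' 60
python3 - <<'E'
import numpy as np
d=np.radians(12);
for k in range(31):
    a=k*d; print(k+1,'%.4f %.4f'%(-.06*(np.cos(a+d)-np.cos(a)),-.06*(np.sin(a+d)-np.sin(a))),end=' | ')
print(8*12/360)
from h import *
print(np.round(arm.observe()['wrist_torque'],2))
E
```

```text
clock: 12.32
position: [0.5615, 0.0769, 0.206]
ee_rot: [0.0, 0.383, 0.924, 0.0]
force: [-0.8, -0.8, 1.4]
gripper_width: 0.24
gripper_force: 58.5
1 0.0013 -0.0125 | 2 0.0039 -0.0119 | 3 0.0063 -0.0109 | 4 0.0084 -0.0093 | 5 0.0101 -0.0074 | 6 0.0115 -0.0051 | 7 0.0123 -0.0026 | 8 0.0125 -0.0000 | 9 0.0123 0.0026 | 10 0.0115 0.0051 | 11 0.0101 0.0074 | 12 0.0084 0.0093 | 13 0.0063 0.0109 | 14 0.0039 0.0119 | 15 0.0013 0.0125 | 16 -0.0013 0.0125 | 17 -0.0039 0.0119 | 18 -0.0063 0.0109 | 19 -0.0084 0.0093 | 20 -0.0101 0.0074 | 21 -0.0115 0.0051 | 22 -0.0123 0.0026 | 23 -0.0125 -0.0000 | 24 -0.0123 -0.0026 | 25 -0.0115 -0.0051 | 26 -0.0101 -0.0074 | 27 -0.0084 -0.0093 | 28 -0.0063 -0.0109 | 29 -0.0039 -0.0119 | 30 -0.0013 -0.0125 | 31 0.0013 -0.0125 | 0.26666666666666666
[-0.02  0.01  0.03]
```

```bash
python3 -m inch '{"plan":[[0,0,0,0.0013,-0.0125,0.00027,0],[0,0,0,0.0039,-0.0119,0.00027,0],[0,0,0,0.0063,-0.0109,0.00027,0],[0,0,0,0.0084,-0.0093,0.00027,0]]}'; cat > st.py <<'E'
from h import *
s=arm.observe();C=np.array([.519,.1187]);d=s['position'][:2]-C;r=np.hypot(*d);u=d/r;t=np.array([u[1],-u[0]]);f=np.array(s['force'][:2])
print('phi',np.degrees(np.arctan2(d[1],d[0])).round(1),'r',r.round(4),'z',round(s['position'][2],4),'resist',(-f@t).round(2),'rad',(f@u).round(2),'fz',round(s['force'][2],1),'tq',np.round(s['wrist_torque'],2),'clk',s['clock'])
E
python3 st.py
```

```text
clock: 12.82
position: [0.5166, 0.0596, 0.2056]
ee_rot: [0.002, 0.383, 0.924, 0.002]
force: [9.4, 7.4, -0.6]
gripper_width: 0.237
gripper_force: 59.0
phi -92.3 r 0.0592 z 0.2056 resist 9.06 rad -7.73 fz -0.6 tq [ 1.34 -1.63 -0.09] clk 12.825
```

```bash
python3 -m inch '{"plan":[[0,0,0,0.0101,-0.0074,0.00027,0],[0,0,0,0.0115,-0.0051,0.00027,0],[0,0,0,0.0123,-0.0026,0.00027,0],[0,0,0,0.0125,0,0.00027,0],[0,0,0,0.0123,0.0026,0.00027,0],[0,0,0,0.0115,0.0051,0.00027,0],[0,0,0,0.0101,0.0074,0.00027,0]]}'; python3 st.py
python3 -m inch '{"plan":[[0,0,0,0.0084,0.0093,0.00027,0],[0,0,0,0.0063,0.0109,0.00027,0],[0,0,0,0.0039,0.0119,0.00027,0],[0,0,0,0.0013,0.0125,0.00027,0]]}'; python3 st.py
```

```text
clock: 13.7
position: [0.4584, 0.1152, 0.2037]
ee_rot: [0.001, 0.383, 0.924, -0.001]
force: [-3.8, -8.2, 10.9]
gripper_width: 0.238
gripper_force: 60.6
phi -176.7 r 0.0607 z 0.2037 resist 7.94 rad 4.29 fz 10.9 tq [-1.46 -0.05 -0.03] clk 13.7
clock: 14.2
position: [0.4746, 0.1617, 0.2023]
ee_rot: [-0.002, 0.383, 0.924, -0.001]
force: [-11.3, -1.7, 13.7]
gripper_width: 0.242
gripper_force: 60.2
phi 135.9 r 0.0618 z 0.2023 resist 9.07 rad 6.97 fz 13.7 tq [-0.59  1.52  0.04] clk 14.2
```

```bash
python3 -m inch '{"plan":[[0,0,0,-0.0003,0.0125,0.0001,0],[0,0,0,-0.0039,0.0119,0.0001,0],[0,0,0,-0.0063,0.0109,0.0001,0],[0,0,0,-0.0084,0.0093,0.0001,0],[0,0,0,-0.0101,0.0074,0.0002,0],[0,0,0,-0.0115,0.0051,0.0002,0],[0,0,0,-0.0123,0.0026,0.0002,0]]}'; python3 st.py
python3 -m inch '{"plan":[[0,0,0,-0.0125,0,0.00027,0],[0,0,0,-0.0123,-0.0026,0.00027,0],[0,0,0,-0.0115,-0.0051,0.00027,0],[0,0,0,-0.0101,-0.0074,0.00027,0]]}'; python3 st.py
```

```text
clock: 15.08
position: [0.5555, 0.1675, 0.2014]
ee_rot: [-0.001, 0.383, 0.924, 0.001]
force: [-4.9, 7.6, 6.9]
gripper_width: 0.237
gripper_force: 59.7
phi 53.2 r 0.0609 z 0.2014 resist 8.51 rad 3.15 fz 6.9 tq [0.78 1.12 0.  ] clk 15.075
clock: 15.58
position: [0.5785, 0.1238, 0.2004]
ee_rot: [0.001, 0.383, 0.924, 0.001]
force: [1.5, 7.3, 2.4]
gripper_width: 0.232
gripper_force: 59.2
phi 4.9 r 0.0597 z 0.2004 resist 7.17 rad 2.14 fz 2.4 tq [ 1.33 -0.02 -0.01] clk 15.575
```

```bash
python3 -m inch '{"plan":[[0,0,0,-0.0084,-0.0093,0.0005,0],[0,0,0,-0.0063,-0.0109,0.0005,0],[0,0,0,-0.0039,-0.0119,0.0004,0],[0,0,0,-0.0013,-0.0125,0.0003,0]]}'; python3 st.py
python3 -m inch '{"plan":[[0,0,0,0.0013,-0.0125,0.0003,0],[0,0,0,0.0039,-0.0119,0.0003,0],[0,0,0,0.0063,-0.0109,0.0003,0]]}'; python3 st.py
```

```text
clock: 16.08
position: [0.5613, 0.0777, 0.1989]
ee_rot: [0.001, 0.383, 0.924, 0.001]
force: [3.6, 6.1, 2.3]
gripper_width: 0.232
gripper_force: 59.2
phi -44.1 r 0.0589 z 0.1989 resist 6.95 rad -1.66 fz 2.3 tq [ 1.36 -0.67 -0.01] clk 16.075
clock: 16.45
position: [0.5285, 0.0607, 0.1981]
ee_rot: [0.002, 0.383, 0.924, 0.001]
force: [7.4, 6.5, 2.3]
gripper_width: 0.23
gripper_force: 59.4
phi -80.7 r 0.0588 z 0.1981 resist 8.4 rad -5.2 fz 2.3 tq [ 1.21 -1.27 -0.01] clk 16.45
```

```bash
python3 -m inch '{"plan":[[0,0,0,0.0084,-0.0093,0.0003,0],[0,0,0,0.0101,-0.0074,0.0003,0],[0,0,0,0.0115,-0.0051,0.0003,0]]}'; python3 st.py
```

```text
clock: 16.82
position: [0.4922, 0.066, 0.1974]
ee_rot: [0.003, 0.383, 0.924, 0.001]
force: [8.9, -0.0, 2.4]
gripper_width: 0.237
gripper_force: 59.7
phi -117.0 r 0.0591 z 0.1974 resist 7.93 rad -4.03 fz 2.4 tq [ 0.2  -1.71 -0.  ] clk 16.825
```

```bash
python3 -m inch '{"plan":[[0,0,0,0.0123,-0.0026,0.0003,0],[0,0,0,0.0125,0,0.0003,0]]}'|grep -v r; python3 st.py; python3 -m inch '{"plan":[[0,0,0,0.0123,0.0026,0.0003,0],[0,0,0,0.0115,0.0051,0.0003,0]]}'|grep -v r; python3 st.py
```

```text
clock: 17.08
position: [0.4724, 0.0814, 0.1967]
phi -141.3 r 0.0597 z 0.1967 resist 7.54 rad -2.45 fz 6.1 tq [-0.65 -1.44 -0.03] clk 17.075
clock: 17.32
position: [0.4605, 0.1037, 0.196]
phi -165.6 r 0.0604 z 0.196 resist 8.83 rad -0.6 fz 7.9 tq [-1.22 -0.89  0.04] clk 17.325
```

```bash
python3 -m inch '{"plan":[[0,0,0,0.0101,0.0074,0.0003,0],[0,0,0,0.0084,0.0093,0.0003,0]]}'|grep -v r; python3 st.py
```

```text
clock: 17.58
position: [0.4586, 0.1286, 0.1953]
phi 170.7 r 0.0612 z 0.1953 resist 7.5 rad 0.89 fz 11.0 tq [-1.41 -0.24  0.04] clk 17.575
```

```bash
python3 -m inch '{"plan":[[0,0,0,0.0063,0.0109,0.0001,0],[0,0,0,0.0039,0.0119,0.0001,0]]}'|grep -v r; python3 st.py; python3 -m inch '{"plan":[[0,0,0,0.0013,0.0125,0.0001,0]]}'|grep -v r; python3 st.py
```

```text
clock: 17.82
position: [0.467, 0.1521, 0.1948]
phi 147.3 r 0.0618 z 0.1948 resist 8.59 rad -0.54 fz 9.2 tq [-1.56  0.28  0.03] clk 17.825
clock: 17.95
position: [0.4746, 0.162, 0.1946]
phi 135.7 r 0.062 z 0.1946 resist 8.12 rad 0.49 fz 9.6 tq [-1.4   0.68  0.01] clk 17.95
```

```bash
python3 -m inch '{"plan":[[0,0,0,-0.0013,0.0125,0.0001,0]]}'|grep -v r; python3 st.py; 
```

```text
clock: 18.08
position: [0.4842, 0.17, 0.1944]
phi 124.1 r 0.062 z 0.1944 resist 9.01 rad -0.2 fz 9.4 tq [-1.19  1.01 -0.01] clk 18.075
```

```bash
python3 -m inch '{"plan":[[0,0,0,-0.0039,0.0119,0.0001,0]]}'|grep -v r; python3 st.py; 
```

```text
clock: 18.2
position: [0.4953, 0.1759, 0.1942]
phi 112.5 r 0.062 z 0.1942 resist 7.74 rad 1.25 fz 8.9 tq [-0.8   1.29 -0.03] clk 18.2
```

```bash
python3 -m inch '{"plan":[[0,0,0,-0.0063,0.0109,0.0001,0]]}'|grep -v r; python3 st.py;  python3 -m inch '{"plan":[[0,0,0,-0.0084,0.0093,0.0001,0]]}'|grep -v r; python3 st.py
```

```text
clock: 18.32
position: [0.5075, 0.1795, 0.1941]
phi 100.7 r 0.0619 z 0.1941 resist 7.96 rad 2.18 fz 8.6 tq [-0.41  1.44 -0.03] clk 18.325
clock: 18.45
position: [0.5201, 0.1804, 0.194]
phi 89.0 r 0.0617 z 0.194 resist 8.65 rad 2.91 fz 8.6 tq [-0.02  1.61 -0.01] clk 18.45
```

```bash
python3 -m inch '{"plan":[[0,0,0,-0.0101,0.0074,0.0002,0]]}'|grep -v r; python3 st.py;  python3 -m inch '{"plan":[[0,0,0,-0.0115,0.0051,0.0003,0]]}'|grep -v r; python3 st.py
```

```text
clock: 18.58
position: [0.5325, 0.1787, 0.1939]
phi 77.3 r 0.0615 z 0.1939 resist 9.28 rad 3.86 fz 8.8 tq [0.4  1.69 0.04] clk 18.575
clock: 18.7
position: [0.5443, 0.1744, 0.1937]
phi 65.5 r 0.0612 z 0.1937 resist 10.97 rad 3.32 fz 8.6 tq [ 0.81  1.71 -0.03] clk 18.7
```

```bash
python3 -m inch '{"plan":[[0,0,0,-0.0123,0.0026,0.0003,0]]}'|grep -v r; python3 st.py
```

```text
clock: 18.82
position: [0.5551, 0.1678, 0.1934]
phi 53.7 r 0.0609 z 0.1934 resist 12.33 rad 3.1 fz 8.8 tq [ 1.29  1.58 -0.02] clk 18.825
```

```bash
python3 -m inch '{"plan":[[0,0,0,-0.0042,0.0003,0.0001,0]]}'|grep -v r; python3 st.py;python3 -m inch '{"plan":[[0,0,0,0,0,0,0],[0,0,0,0,0,0,0]]}'|grep -v r; python3 st.py
```

```text
clock: 18.95
position: [0.5585, 0.1649, 0.1933]
phi 49.5 r 0.0608 z 0.1933 resist 11.84 rad 6.56 fz 7.3 tq [1.7  1.26 0.05] clk 18.95
clock: 19.2
position: [0.5583, 0.165, 0.1934]
phi 49.6 r 0.0608 z 0.1934 resist 9.49 rad 5.34 fz 6.8 tq [ 1.42  0.95 -0.02] clk 19.2
```

```bash
python3 -m inch '{"plan":[[0,0,0,0,0,0,0.4],[0,0,0,0,0,0,0.5],[0,0,0,0,0,0,0.5],[0,0,0,0,0,0,0.5],[0,0,0,0,0,-0.02,0.5],[0,0,0,0,0,-0.04,0.5],[0,0,0,0,0,-0.03,0.5],[0,0,0,0,0,0,0.5]]}'
python3 -c "
from h import *
print(np.round(arm.observe()['q'],2))"; python3 look.py w6 crank grip_mid shaft_shoulder
```

```text
clock: 20.2
position: [0.5601, 0.1641, 0.2851]
ee_rot: [0.002, 0.383, 0.924, 0.001]
force: [-0.5, 0.1, -0.5]
gripper_width: 0.5
gripper_force: 0.0
[ 0.21  0.37  1.52 -0.    1.25 -0.58]
crank [([27.9, 198.6], 0.91), ([251.5, 197.7], 0.75)]
 sil 0.73 [214.8, 180.0, 112.0, 55.7] ((272.89300537109375, 204.054931640625), (47.82198715209961, 111.83805847167969), 81.25383758544922)
 sil 0.58 [173.8, 339.8, 46.9, 57.4] ((203.0742950439453, 370.0372314453125), (23.104536056518555, 66.69833374023438), 39.143985748291016)
grip_mid [([31.1, 240.7], 0.94), ([316.8, 198.6], 0.9), ([278.7, 167.0], 0.57)]
 sil 0.81 [1.3, 186.0, 59.0, 65.5] ((24.599990844726562, 215.70001220703125), (66.18760681152344, 47.85185241699219), 63.43495178222656)
 sil 0.56 [217.2, 180.3, 114.3, 57.1] ((272.9459533691406, 203.67568969726562), (47.67570495605469, 111.4625244140625), 80.53767395019531)
shaft_shoulder [([252.4, 198.6], 0.56)]
 sil 0.4 [236.6, 181.9, 18.0, 33.2] ((244.8965606689453, 197.7413787841797), (9.012556076049805, 33.3432731628418), 9.162346839904785)
 sil 0.2 [174.6, 339.1, 43.7, 53.0] ((202.4618377685547, 370.82159423828125), (20.84670639038086, 62.56444549560547), 41.0548095703125)
```

```bash
python3 - <<'E'
from h import *
cv2.imwrite('pics/c6.png',cv2.resize(cv2.imread('pics/w6.png')[160:260,200:350],(750,500),interpolation=cv2.INTER_CUBIC))
E
```

View pics/c6.png

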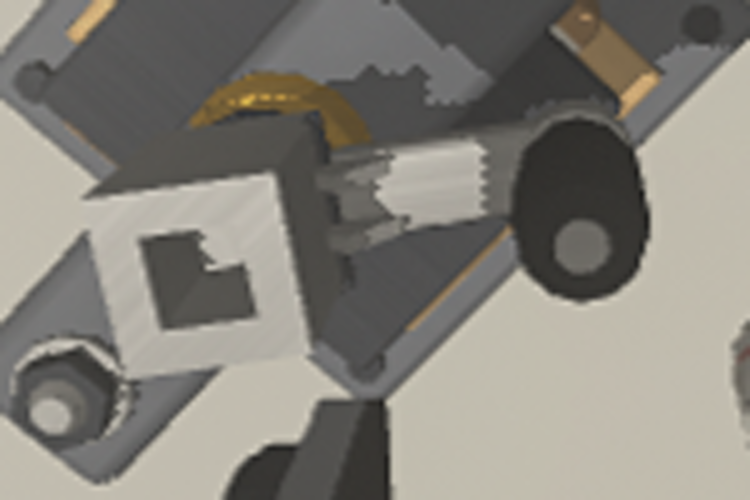

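The released crank is still home on the shaft. The hub-top corners in the crop are (86,198), (275,172), (312,352) and (123,377), with the knob at the right.

```bash
python3 - <<'E'
from h import *
c=json.load(open('w6.json'))
for z in(.203,.206):
    W=np.array([onz(c,(200+x/5,160+y/5),z)[:2] for x,y in[(86,198),(275,172),(312,352),(123,377)]]);e=np.roll(W,-1,0)-W
    print(W.mean(0).round(4),np.linalg.norm(e,axis=1).round(4),np.degrees(np.arctan2(e[:,1],e[:,0])).round(1)%90)
    k=onz(c,(200+582/5,160+245/5),z+.01)[:2];d=k-W.mean(0);print('knob',k.round(4),np.degrees(np.arctan2(d[1],d[0])).round(1),np.hypot(*d).round(4))
s=arm.observe();Rm=R.from_quat(np.roll(s['ee_rot'],-1)).as_matrix();print(np.degrees(np.arctan2(Rm[1,1],Rm[0,1])),(Rm.T@(np.array([.5183,.119,s['position'][2]])-s['position'])).round(4))
E
```

```text
[0.5191 0.1191] [0.0298 0.0302 0.0309 0.0302] [53.1 52.7 53.  50.5]
knob [0.5556 0.1677] 53.1 0.0608
[0.5189 0.1204] [0.0293 0.0297 0.0305 0.0298] [53.1 52.7 53.  50.5]
knob [0.5549 0.1684] 53.2 0.0599
44.99984023043125 [-0.003  -0.0606  0.0001]
```

```bash
python3 -m inch '{"plan":[[0,0,0,-0.0013,-0.03,0,1],[0,0,0,-0.0012,-0.0306,0,1],[0,0,10.3,0,0,0,1],[0,0,10.3,0,0,0,1],[0,0,10.3,0,0,0,1],[0,0,10.3,0,0,0,1],[0,0,10.3,0,0,0,1],[0,0,10.3,0,0,0,1],[0,0,10.3,0,0,0,1],[0,0,10.3,0,0,0,1],[0,0,0,0,0,0.03,1],[0,0,0,0,0,0.03,1],[0,0,0,0,0,0.02,1],[0,0,0,0,0,0.0178,1],[0,0,0,0,0,0,1],[0,0,0,0,0,0,1]]}' 40
python3 look.py w7 crank shaft_shoulder
python3 - <<'E'
from h import *
s=arm.observe();Rm=R.from_quat(np.roll(s['ee_rot'],-1)).as_matrix();print(np.degrees(np.arctan2(Rm[1,1],Rm[0,1])))
cv2.imwrite('pics/c7.png',cv2.resize(cv2.imread('pics/w7.png')[100:400,160:480],(640,600)))
E
```

```text
clock: 22.55
position: [0.5184, 0.1194, 0.1856]
ee_rot: [0.0, 0.896, 0.443, 0.0]
force: [-0.1, -0.0, -0.7]
gripper_width: 1.002
gripper_force: 0.0
crank [([316.1, 244.4], 0.71)]
 sil 0.64 [278.9, 120.5, 67.8, 195.5] ((314.9999694824219, 216.99998474121094), (67.99998474121094, 195.99996948242188), 0.0)
shaft_shoulder []
-37.39946888403375
```

View pics/c7.png

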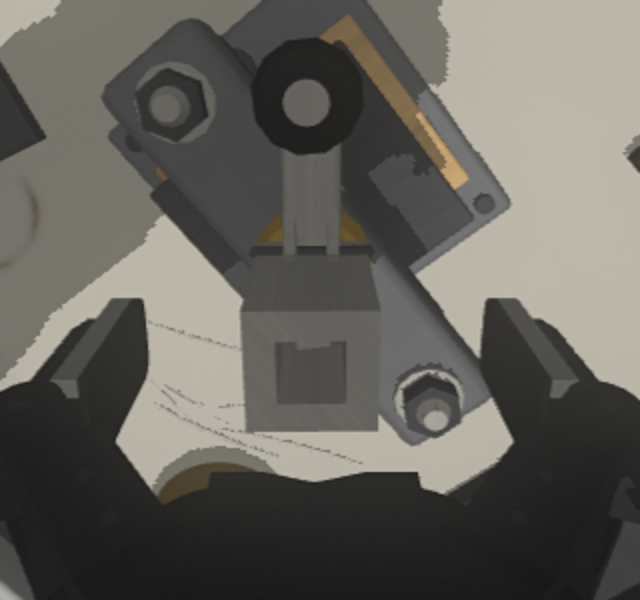

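Fingers straddle the hub squarely and centred, with the knob out of the way.

```bash
python3 -m inch '{"plan":[[0,0,0,0,0,0,0],[0,0,0,0,0,0,0],[0,0,0,0,0,0,0],[0,0,0,0,0,0,0],[0,0,0,0,0,0,0],[0,0,0,0,0,0,0]]}' 60; python3 -m inch '{"plan":[[0,0,0,0,0,-0.003,0],[0,0,0,0,0,-0.005,0],[0,0,0,0,0,-0.005,0]]}'
```

```text
clock: 23.55
position: [0.518, 0.1195, 0.1852]
ee_rot: [-0.0, 0.896, 0.443, -0.0]
force: [-4.1, 1.9, 5.6]
gripper_width: 0.341
gripper_force: 59.1
clock: 23.92
position: [0.518, 0.1195, 0.1981]
ee_rot: [-0.0, 0.896, 0.443, -0.0]
force: [-0.8, 2.7, -4.3]
gripper_width: 0.345
gripper_force: 59.5
```

```bash
python3 -m inch '{"plan":[[0,0,0,0,0,-0.02,0],[0,0,0,0,0,-0.022,0],[0,0,0,-0.048,0.0262,0,0],[0,0,0,-0.048,0.0262,0,0],[0,0,0,-0.048,0.0262,0,0],[0,0,0,-0.048,0.0262,0,0],[0,0,0,-0.048,0.0262,0,0],[0,0,0,-0.048,0.0262,0,0],[0,0,0,0,0,0,0],[0,0,0,0,0,0.05,0],[0,0,0,0,0,0.05,0],[0,0,0,0,0,0.05,0],[0,0,0,0,0,0.03,0],[0,0,0,0,0,0.015,0],[0,0,0,0,0,0,0],[0,0,0,0,0,0,0]]}'
```

```text
clock: 25.92
position: [0.4689, -0.2051, 0.0463]
ee_rot: [0.001, 0.896, 0.443, 0.001]
force: [0.8, -0.0, -2.2]
gripper_width: 0.346
gripper_force: 60.2
```

```bash
python3 -m inch '{"plan":[[0,0,0,0,0,0.006,0],[0,0,0,0,0,0.005,0],[0,0,0,0,0,0.002,0],[0,0,0,0,0,0,0]]}'; python3 -m inch '{"plan":[[0,0,0,0,0,0.0015,0],[0,0,0,0,0,0.0015,0],[0,0,0,0,0,0,0]]}'
```

```text
clock: 26.42
position: [0.468, -0.2048, 0.0319]
ee_rot: [-0.0, 0.896, 0.443, -0.0]
force: [0.5, 1.0, -2.2]
gripper_width: 0.342
gripper_force: 60.2
clock: 26.8
position: [0.468, -0.2048, 0.029]
ee_rot: [-0.0, 0.896, 0.443, -0.0]
force: [0.8, 0.4, -2.3]
gripper_width: 0.346
gripper_force: 60.2
```

```bash
python3 -m inch '{"plan":[[0,0,0,0,0,0.001,0],[0,0,0,0,0,0,0]]}'|grep -v r_ ; python3 -m inch '{"plan":[[0,0,0,0,0,0.001,0],[0,0,0,0,0,0,0]]}'|grep -v r_
```

```text
clock: 27.05
position: [0.4682, -0.205, 0.0284]
ee_rot: [0.0, 0.896, 0.443, 0.0]
force: [-2.6, -0.8, 4.4]
clock: 27.3
position: [0.468, -0.2052, 0.0278]
ee_rot: [0.0, 0.896, 0.443, -0.0]
force: [-7.0, -2.0, 12.1]
```

```bash
python3 -m inch '{"plan":[[0,0,0,0,0,-0.0005,0.4],[0,0,0,0,0,0,0.5],[0,0,0,0,0,0,0.6],[0,0,0,0,0,0,0.6],[0,0,0,0,0,-0.01,0.6],[0,0,0,0,0,-0.03,0.6],[0,0,0,0,0,-0.06,0.6],[0,0,0,0,0,-0.06,0.6],[0,0,0,0,0,-0.05,0.6],[0,0,0,0,0,0,0.6],[0,0,0,0,0,0,0.6]]}'
python3 - <<'E'
from h import *
a=arm.grab_frame('wrist');b=arm.grab_frame('side')
print([ (d['xy'],d['conf']) for d in arm.place_of('side','platen')][:2])
save(np.hstack([cv2.resize(a,(440,275)),cv2.resize(b[150:310,220:420],(344,275))]),'c8.png')
E
```

```text
clock: 28.68
position: [0.4677, -0.2046, 0.2372]
ee_rot: [-0.0, 0.896, 0.443, -0.0]
force: [0.3, 0.6, -1.2]
gripper_width: 0.601
gripper_force: 0.0
[([308.6, 244.6], 0.73)]
```

View pics/c8.png

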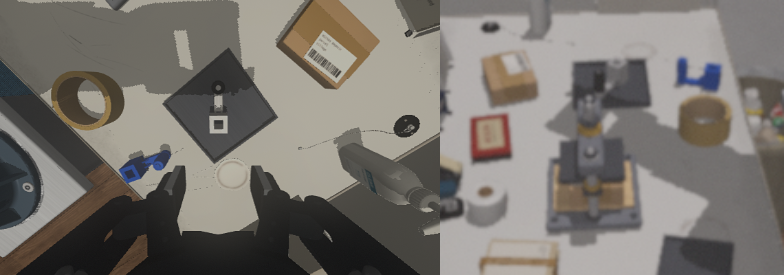

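The crank lies flat inside the tray (hub at about 218,124 in the left panel). The platen is down on the parcel with the shaft bare (right panel), and the other things are untouched.

```bash
python3 -c "
from cell import arm
print(arm.finish_job())"
```

```text
the job is handed in; nothing more can be done
None
```

The parcel is clamped firmly, at about 12 N at the knob while winding (crush is about 16.5 N). The crank is back in its tray, the other things on the counter were left alone, and I handed the job in after about 29 s; no verdict was shown.

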